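# Line up the handle blanks against the sprung backstop

## Robot

A 6-joint arm with a two-finger parallel gripper is mounted at the origin on the work surface. World frame = base frame: x ahead of the robot, y to its left, z up, the work surface at z = 0. Lengths are in mm, angles in rad, forces in N, time in s.
With the tool pointing down it reaches from about 275 to 1000 mm from the base axis. Payload 8.4 kg.
Tool frame: the origin (TCP) lies midway between the tips of the shut fingers; the grasp point (between the pads) lies arm.hold_point_z behind it (arm.hold_point_z is the distance from the TCP to the grasp point, in mm); z points along the fingers, y is the line along which they close (so a half turn about z gives the same grasp; the last joint's range is limited). The gripper opens to 85 mm and grips with 20 to 120 N. Pads are 22 mm wide; open, the fingers measure 114 mm over their backs; the gripper's body (76 mm by 85 mm) begins 54 mm behind the grasp point. The pads swing forward as they close: fully open they stand 13 mm farther back than shut.
Start: joints at [1.166, 0.353, 1.633, -0, 1.155, -0.002], TCP at [244.996, 574.982, 231.281] pointing down, gripper open.
Joint ranges: [-2.63, 2.63], [-0.92, 2.1], [0.06, 2.66], [-1.3, 4.44], [0, 2.69], [-3.02, 3.02]. Speed limits (rad/s): [2.22, 2.22, 2.79, 3.14, 3.14, 3.14].

## Interface

Orientations are given as a unit quaternion [w, x, y, z].
In Python, from station import arm gives the robot as it stands. The module is installed in compiled form; this text tells all that it offers.
- The arm moves only by the shell command python3 -m pendant 'ROWS' [FORCE]. ROWS is JSON, a list that holds one entry, the list of rows, each a list of 7 numbers: the turn, a rotation vector about the tool's x, y, z in rad, then the shift along the tool's x, y, z in m, then the opening in per cent of the stroke, from 0 (shut) to 100 (fully open). In form: [[[wx, wy, wz, dx, dy, dz, claw], ...]]. A call has 1 to 8 rows; each row shifts and turns the commanded pose from where the row before left it, along the tool's axes as they then stand; what a row does not reach is not made up. A row lasts 1/10 s, in which the tool goes at most 50 mm and 8.59 degrees, less where a joint would pass 70% of its speed; a pose out of reach is approached as far as the arm can. A call is refused whole if a number of a shift passes 0.05 or a number of a turn 0.15, either way. A call with a gripper value outside its range is refused whole. The fingers move at their own pace and stop on an object; FORCE is the grip in N (left out, the last holds). Time passes only in rows, so rows that do not move let the fingers close. It gives the time, the measured TCP pose, the force, the opening and the grip force at its end, in the units of the state.
- arm.sense(): the state, without advancing time (a new reading comes with each control period).
- arm.capture(name): name is "side" or "top"; returns (picture, depth): 384x512x3 uint8, red, green, blue; 384x512 float32, mm along the optical axis (not along the pixel's ray), 0 where there is no reading.
- arm.camera_params(name): a dict with "fov_y" (degrees; the focal length in pixels is half the picture's height over the tangent of half this angle, whatever the lens; pixels are square), "cx", "cy" (the principal point, pixels), "R" (3x3) and "t" (3): a world point X has camera coordinates R X + t. Camera axes: x right, y down, z forward; pixel columns grow to the right and rows downward; lengths in mm; the calibration is good to about 2 mm. A picture is of the moment at which its call begins. camera_params takes no time and is no camera call.
- arm.finish_job(): hands the job in; it is judged then, once.
The state is a dict: "time_s": time; "joint_positions": joint angles; "joint_velocities": joint speeds; "joint_efforts": joint torques, N m; "tool_pos": TCP position; "ee_rot": TCP orientation; "wrist_force": force on the tool from outside, world axes, zero at the start; "moment": the same for the moment, N m; "gripper_width": finger opening in mm; "gripper_force": force on a finger pad.
Only numpy, scipy, OpenCV 4.12 (cv2) and the standard library are available. Lean on these libraries where they do the work, as an engineer would, in place of code of your own. Each camera call takes 0.05 s, during which the arm holds its last target. There are 200 camera calls.

## Task

Take the straightedge from its tray by its wooden grip and, pushing only with its long face, slide the four loose knife-handle blanks square against the sprung bar of the backstop so that they form one straight line. Bed the whole row with a steady, even push of about 12 N for a moment; gently, never more than 20 N. Then lay the straightedge back upright in its tray, leaving the row lined up and the other things on the bench alone.

Things in the scene. Friction and masses are not known exactly. Their poses are not given: they have to be found in the camera images.
- jig: the backstop, fixed to the bench: dark steel rail 300 mm long, 30 mm tall, with two rods towards the robot carrying a clamped carriage (does not budge) and, foremost, a sprung steel bar 270 mm long, 24 mm tall. Origin on the bench, mid-length; x points away from the robot, square to the bar (the push direction), y along the bar, z up
- bar_zone (a point): middle of the zone where the sprung bar's face may stand, at x = -0.0425 from the jig's origin, 13 mm up (axes as jig). The face, parallel to y, stands up to 13 mm before or behind this point in x; where exactly is not reported and must be felt or seen. The bar starts to give at 4 N, then 1 mm per 3 N more (12 mm at most)
- edge_grip (a point): grip centre of the straightedge, 52 mm above its underside. The grip is an upright wooden block on the middle of the straightedge, 60 mm long (its y), 14 mm thick (its x, so 3 mm inside the faces of the bar), from 18 to 72 mm above the underside. z up
- edge: the straightedge: aluminium bar 280 mm long (its y), 20 mm thick (its x), 18 mm tall, with the wooden grip on top; both long faces alike; about 0.34 kg. Origin at the centre of its underside. It stands upright in the tray at the start, lengthwise
- tray: fixed shallow wooden tray for the straightedge, 310 mm long (its y), 48 mm wide (its x), walls 4 mm thick, 12 mm tall; origin at the centre of its underside, floor 4 mm above the bench
- blank1_center (a point): centre of handle blank 1 of the row of four (counted along the jig's +y): dark waxed wood (slides easily, friction about 0.3), 34 mm deep (its x), 46 mm long (its y), 22 mm tall, about 45 g, flat on the bench 20 to 75 mm short of the bar, ragged and a little twisted
- blank2_center (a point): centre of handle blank 2 of the row of four (counted along the jig's +y): dark waxed wood (slides easily, friction about 0.3), 34 mm deep (its x), 46 mm long (its y), 22 mm tall, about 45 g, flat on the bench 20 to 75 mm short of the bar, ragged and a little twisted
- blank3_center (a point): centre of handle blank 3 of the row of four (counted along the jig's +y): dark waxed wood (slides easily, friction about 0.3), 34 mm deep (its x), 46 mm long (its y), 22 mm tall, about 45 g, flat on the bench 20 to 75 mm short of the bar, ragged and a little twisted
- blank4_center (a point): centre of handle blank 4 of the row of four (counted along the jig's +y): dark waxed wood (slides easily, friction about 0.3), 34 mm deep (its x), 46 mm long (its y), 22 mm tall, about 45 g, flat on the bench 20 to 75 mm short of the bar, ragged and a little twisted
- blank1: the same blank's body, origin at the centre of its underside
- blank2: the same blank's body, origin at the centre of its underside
- blank3: the same blank's body, origin at the centre of its underside
- blank4: the same blank's body, origin at the centre of its underside
- jar: bystander: amber glass jar, 44 mm across, 60 mm tall
- stone: bystander: flat grey oilstone, 50 x 150 x 25 mm
- hammer: bystander: hammer lying down
- spare: bystander: longer dark wood offcut, 34 x 110 x 30 mm, not part of the row
- cup: bystander: open steel cup, 70 mm across, 60 mm tall
Not all that is in view belongs to the job. What is shaped like the blank1 but green or turquoise is not meant.

How it is judged (in metres and radians):
On the way, in this order (a step that is already met when the one before it is completed fails the run):
1. the straightedge has been lifted out and away from its tray (horizontal distance between edge_grip and tray above 0.12 m), for 0.1 s.
2. the straightedge presses the row on the bar with at least 6 N, borne by both halves of the row (one of blanks 1 and 2 and one of blanks 3 and 4) (contact force between jig and anything else above 6 N and (contact force between jig and blank1 above 0.7 N or contact force between jig and blank2 above 0.7 N) and (contact force between jig and blank3 above 0.7 N or contact force between jig and blank4 above 0.7 N) and (contact force between edge and blank1 above 1 N or contact force between edge and blank2 above 1 N or contact force between edge and blank3 above 1 N or contact force between edge and blank4 above 1 N)), for 0.25 s.
At the end, for the whole second after the job is handed in: the four blanks lie flat in one straight line along the bar (neighbours within 3 mm of each other across the line, each square to the backstop within 0.045 rad), and the straightedge stands upright (within 0.08 rad) on the tray's floor inside its walls, everything at rest (x of blank1_center in the frame of blank2_center between -0.003 and 0.003 m and x of blank2_center in the frame of blank3_center between -0.003 and 0.003 m and x of blank3_center in the frame of blank4_center between -0.003 and 0.003 m and angle between the x axis of each of blank1_center, blank2_center, blank3_center, blank4_center and the x axis of jig, either way round below 0.045 rad and angle between each of blank1_center, blank2_center, blank3_center, blank4_center's own z axis and vertical below 0.1 rad and linear speed of each of blank1, blank2, blank3, blank4, edge below 0.01 m/s and x of edge_grip in the frame of tray between -0.014 and 0.014 m and y of edge_grip in the frame of tray between -0.02 and 0.02 m and z of edge_grip in the frame of tray between 0.05 and 0.062 m and angle between edge_grip's own z axis and vertical below 0.08 rad); the robot touches nothing.
It fails at once if the backstop was pushed with more than 22 N (contact force between jig and anything else above 22 N).
It fails at once if the gripper or arm pushed a blank or the backstop itself (contact force between any of the fingers, the arm and blank1 above 1 N or contact force between any of the fingers, the arm and blank2 above 1 N or contact force between any of the fingers, the arm and blank3 above 1 N or contact force between any of the fingers, the arm and blank4 above 1 N or contact force between any of the fingers, the arm and jig above 1 N).
It fails at once if a bystander was moved more than 25 mm (distance of any of jar, stone, hammer, spare, cup from where it was at the start of the episode above 0.025 m).
It also fails if it takes over 72 s, if anything falls off the work surface, if the arm or the gripper's body presses on something with over 40 N, if the wrist force passes 120 N, or if a joint passes its speed limit or range.

## Working session

There is one attempt and no reset: what is moved stays moved. The work goes in short steps, Python scripts to look and compute and a shell command to move; the robot and the scene stay as the last step left them, time stands still between calls to the robot, and variables do not carry over. Pictures are saved under pics/ and viewed, at most 10 in all, crops included, and the job is handed in when it is done.

```bash
mkdir -p pics; cat > h.py <<'E'
import numpy as np,cv2
from station import arm
def cap(n):
    p,d=arm.capture(n); c=arm.camera_params(n); np.savez('/tmp/%s.npz'%n,p=p,d=d); return p,d,c
def cloud(d,c):
    f=d.shape[0]/2/np.tan(np.radians(c['fov_y'])/2)
    v,u=np.mgrid[:d.shape[0],:d.shape[1]]
    P=np.stack([(u-c['cx'])*d/f,(v-c['cy'])*d/f,d],-1)
    return (P-np.array(c['t']))@np.array(c['R'])
E
python3 - <<'E'
from h import *
for n in('top','side'):
    p,d,c=cap(n); cv2.imwrite(f'pics/{n}0.png',cv2.cvtColor(p,cv2.COLOR_RGB2BGR)); print(n,c)
print(arm.sense(),arm.hold_point_z)
E
```

```text
top {'fov_y': 49.53097764347278, 'cx': 254.7621209639378, 'cy': 194.09536805696928, 'R': array([[-0.00611648, -0.99996952, -0.00485332],
       [-0.99325861,  0.00663712, -0.11572932],
       [ 0.11575801,  0.00411275, -0.99326893]]), 't': array([ -49.5818179 ,  614.04216931, 1208.04866287])}
side {'fov_y': 47.24952844539192, 'cx': 255.0871823150193, 'cy': 189.66287673761818, 'R': array([[ 0.96996168, -0.24323221, -0.00352661],
       [-0.1764207 , -0.6934014 , -0.69862024],
       [ 0.16748159,  0.67825702, -0.71548398]]), 't': array([-580.28777721,  121.86053203, 1090.79484772])}
{'time_s': 0.1, 'joint_positions': array([ 1.16560298e+00,  3.53550815e-01,  1.63407649e+00, -2.28229900e-05,
        1.15521145e+00, -2.39314489e-03]), 'joint_velocities': array([-0.0018291 , -0.00035061, -0.00109226,  0.00037147, -0.00100957,
       -0.00017773]), 'joint_efforts': array([-1.03198123e-03, -6.06356621e+01, -3.42820716e+01,  2.84686024e-05,
        3.80170692e-03,  1.76737029e-05]), 'tool_pos': array([244.82684024, 574.57422271, 230.64713859]), 'ee_rot': array([-1.15874285e-04,  2.00036769e-01,  9.79788193e-01, -6.12265396e-04]), 'wrist_force': array([ 0.6948714 , -1.10336223,  0.10891647]), 'moment': array([ 0.01863577, -0.02369724, -0.0006653 ]), 'gripper_force': 0.0, 'gripper_width': 85.11441026639547} 18.700000000000003
```

View pics/top0.png

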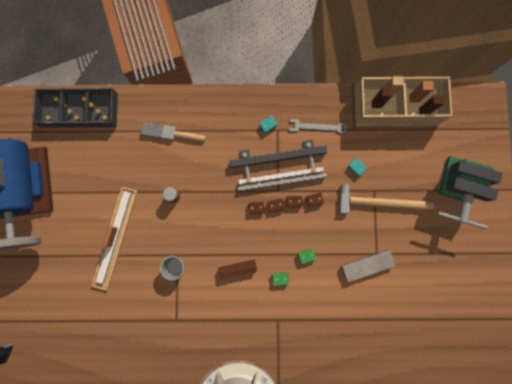

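View pics/side0.png

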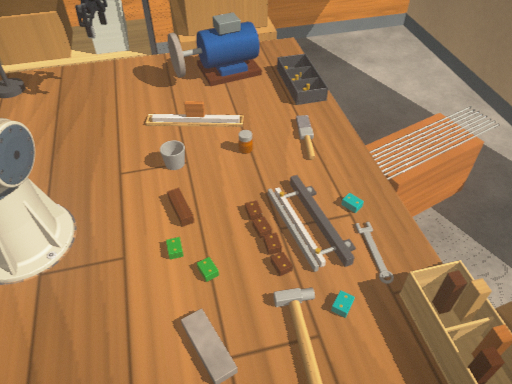

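Top view: the four brown blanks are at (256,208), (275,206), (294,202) and (315,200), just short of the pale sprung bar at (282,180). The tray with the straightedge is at (115,240).

Things that could be mistaken for a blank: green (307,257) and (280,280), turquoise (268,124) and (357,168), the spare (237,270), and the box contents at (425,90). I choose the four brown ones. For the straightedge, the only candidate is the white bar in the tray with the brown grip at (112,236).

```bash
cat > m.py <<'E'
from h import *
def pts(n):
    z=np.load('/tmp/%s.npz'%n); W=cloud(z['d'].astype(float),arm.camera_params(n)); ok=z['d']>0
    return W,z['p'].astype(int),ok
def rect(q):
    r=cv2.minAreaRect(q.astype(np.float32)); b=cv2.boxPoints(r)
    e=b[1]-b[0];g=b[2]-b[1]; L=e if np.hypot(*e)>np.hypot(*g) else g
    a=np.degrees(np.arctan2(L[1],L[0]))%180
    return np.round(r[0],1),np.round(sorted(r[1]),1),round(a,2)
E
python3 - <<'E'
from m import *
for n in('top','side'):
    W,p,ok=pts(n); z=W[...,2]
    print(n,'bench',np.median(z[ok&(abs(z)<15)]))
    if n=='top': reg={'blanks':(slice(188,220),slice(243,330)),'bar':(slice(140,196),slice(225,332)),'tray':(slice(180,300),slice(88,142))}
    else: reg={'blanks':(slice(196,280),slice(240,296)),'bar':(slice(172,275),slice(262,358)),'tray':(slice(95,130),slice(140,248))}
    for k,s in reg.items():
        zz=np.where(ok[s],z[s],0); 
        m=(zz>(12 if k!='tray' else 6)).astype(np.uint8)
        if k=='blanks': m=((zz>15)&(zz<28)&(p[s].max(-1)<150)&(p[s][...,0]-p[s][...,2]>25)).astype(np.uint8)
        N,l,st,_=cv2.connectedComponentsWithStats(m,connectivity=4)
        for i in range(1,N):
            if st[i,4]<25: continue
            q=W[s][l==i]; print(k,st[i,4],rect(q[:,:2]),'mean',q.mean(0).round(1),'zpct',np.percentile(q[:,2],[5,50,95]).round(1))
    s=reg['tray'];q=W[s][ok[s]]; 
    for lo,hi in((8,14.5),(18,26),(60,85)):
        k=q[(q[:,2]>lo)&(q[:,2]<hi)]; print('tray',lo,len(k),rect(k[:,:2]) if len(k)>5 else '',k.mean(0).round(1))
z=np.load('/tmp/top.npz')['p']; a=cv2.resize(z[130:225,220:340],(0,0),fx=4,fy=4,interpolation=3); b=cv2.resize(z[180:300,85:145],(240,380)); a=cv2.resize(a,(480,380))
cv2.imwrite('pics/crop.png',cv2.cvtColor(np.hstack([a,b]),cv2.COLOR_RGB2BGR))
E
```

```text
top bench -0.6467504581615044
blanks 173 (array([ 597.6, -234. ]), array([33.6, 46.2]), np.float32(103.1)) mean [ 597.4 -233.4   21.3] zpct [17.3 21.5 25.2]
blanks 163 (array([ 593.8, -171.7]), array([31.3, 42.5]), np.float32(88.96)) mean [ 593.6 -171.6   21.2] zpct [17.4 21.1 25.2]
blanks 170 (array([ 581.9, -115.2]), array([34.3, 45.5]), np.float32(101.09)) mean [ 581.7 -115.3   20.9] zpct [17.  21.1 24.8]
blanks 170 (array([574.9, -55.5]), array([33.8, 45.3]), np.float32(89.97)) mean [574.7 -56.7  21.2] zpct [17.3 21.4 24.5]
bar 1590 (array([ 694.2, -128.6]), array([ 96. , 299.4]), np.float32(98.49)) mean [ 697.1 -128.1   24.8] zpct [15.4 25.1 31.8]
tray 47 (array([600.9, 363.5]), array([ 7.6, 81.5]), np.float32(166.36)) mean [602.6 363.7  10.1] zpct [ 6.5 10.1 14. ]
tray 68 (array([585. , 323.7]), array([ 29.8, 101.4]), np.float32(1.16)) mean [590.4 325.2  10.1] zpct [ 6.2 10.1 13.6]
tray 1047 (array([481.4, 375.6]), array([ 49.1, 299.1]), np.float32(165.42)) mean [474.  375.5  26.2] zpct [ 7.9 20.4 74.4]
tray 40 (array([438.9, 364.6]), array([ 7. , 68.2]), np.float32(164.76)) me
[... 1210 characters left out ...]
4.6   20.7] zpct [15.  21.2 23.7]
bar 248 (array([ 597.5, -175.1]), array([34.9, 48.6]), np.float32(91.22)) mean [ 597.  -177.3   20.6] zpct [14.8 20.8 23.9]
bar 287 (array([ 601.7, -236.6]), array([34.5, 47.6]), np.float32(102.66)) mean [ 601.6 -239.2   20.3] zpct [13.5 20.9 23.5]
tray 1127 (array([490.7, 368.4]), array([ 53. , 309.5]), np.float32(164.82)) mean [489.6 363.3  25.6] zpct [ 7.1 19.8 72.8]
tray 8 305 (array([490.7, 368.4]), array([ 53. , 309.5]), np.float32(164.82)) [481.2 359.   11.1]
tray 18 343 (array([493.9, 368.7]), array([ 25.7, 280. ]), np.float32(164.16)) [492.8 367.6  21.5]
tray 60 121 (array([493.9, 367.7]), array([18.9, 57.7]), np.float32(165.48)) [493.2 366.5  70.5]
```

View pics/crop.png

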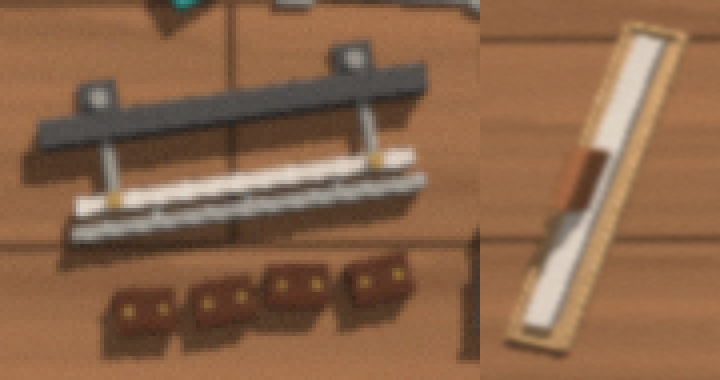

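The crop confirms four dark brown two-pin blanks ragged before the pale bar, and the white straightedge with its brown grip in the tray. The two cameras agree to about 4 mm and the sizes match, so I average them. The grip is at about (491.7, 370), with its long axis at 164.6°.

```bash
cat > go.py <<'E'
import sys,numpy as np
from station import arm
from scipy.spatial.transform import Rotation as R
# usage: go.py x y z yaw_deg(tool y axis) -> remaining turn wz and shift in tool axes after turning (mm), tool down
x,y,z,yaw=map(float,sys.argv[1:5]); s=arm.sense(); q=s['ee_rot']
M=R.from_quat(np.roll(q,-1)).as_matrix(); a=np.radians(yaw)
T=np.array([[np.sin(a),np.cos(a),0],[-np.cos(a),np.sin(a),0],[0,0,-1]]).T
T=np.column_stack([[-np.cos(a+np.pi/2),-np.sin(a+np.pi/2),0],[np.cos(a),np.sin(a),0],[0,0,-1]])
T=np.column_stack([np.cross(T[:,1],T[:,2]),T[:,1],T[:,2]])
d=np.array([x,y,z])-s['tool_pos']
print('rotvec',R.from_matrix(M.T@T).as_rotvec().round(4),'shift after turn',(T.T@d).round(1),'shift now',(M.T@d).round(1))
print('t',round(s['time_s'],2),'pos',s['tool_pos'].round(1),'F',s['wrist_force'].round(2),'M',s['moment'].round(3),'w',round(s['gripper_width'],1),'gf',round(s['gripper_force'],1),'j',s['joint_positions'].round(2))
E
python3 go.py 491.7 370 130 74.6
python3 - <<'E'
from m import *
a=np.radians(98.4); Y=np.array([np.cos(a),np.sin(a)]); X=np.array([Y[1],-Y[0]])
for n in('top','side'):
    W,p,ok=pts(n); z=W[...,2]
    c=[(597.5,-234)][0]
    q=W[ok&(z>8)&(z<40)&(W[...,0]>600)&(W[...,0]<790)&(W[...,1]>-300)&(W[...,1]<50)]
    xs=q[:,:2]@X; ys=q[:,:2]@Y
    k=(xs>560)
    # jig point height profile over x
    for lo in range(590,720,4):
        m=(xs>=lo)&(xs<lo+4); 
        if m.sum()>5: print(n,lo,m.sum(),ys[m].min().round(),ys[m].max().round(),np.median(q[m,2]).round(1))
    m=(q[:,2]>27)&(q[:,2]<35); print('rail',rect(q[m][:,:2]),m.sum())
E
```

```text
rotvec [-1.20e-03 -1.00e-04 -1.34e-01] shift after turn [-292.3 -131.7  100.6] shift now [-307.3  -91.3  100.8]
t 0.1 pos [244.8 574.6 230.6] F [ 0.69 -1.1   0.11] M [ 0.019 -0.024 -0.001] w 85.1 gf 0.0 j [ 1.17  0.35  1.63 -0.    1.16 -0.  ]
top 618 97 -362.0 -95.0 19.8
top 622 116 -362.0 -95.0 22.9
top 626 114 -363.0 -95.0 23.0
top 630 21 -335.0 -96.0 19.9
top 634 9 -300.0 -155.0 16.5
top 638 137 -355.0 -78.0 21.7
top 642 111 -356.0 -101.0 23.1
top 646 107 -357.0 -102.0 23.6
top 650 42 -345.0 -102.0 21.7
top 654 8 -331.0 -124.0 16.9
top 658 7 -331.0 -124.0 19.9
top 662 9 -333.0 -125.0 19.0
top 666 9 -334.0 -126.0 17.1
top 670 8 -331.0 -127.0 16.9
top 674 7 -330.0 -124.0 17.7
top 678 10 -332.0 -125.0 18.9
top 682 10 -333.0 -125.0 16.9
top 686 7 -330.0 -126.0 18.2
top 690 127 -371.0 -81.0 18.9
top 694 146 -377.0 -82.0 28.4
top 698 125 -378.0 -79.0 28.7
top 702 137 -378.0 -79.0 28.5
top 706 127 -376.0 -81.0 28.9
top 710 124 -376.0 -81.0 29.3
top 714 36 -371.0 -81.0 26.8
top 718 7 -327.0 -118.0 10.2
rail (array([ 694.1, -128.3]), array([ 94.9, 297.4]), np.float32(98.6)) 588
side 622 247 -367.0 -97.0 17.1
side 626 147 -367.0 -98.0 23.1
side 630 138 -368.0 -95.0 23.1
side 634 22 -364.0 -110.0 22.1
side 638 14 -336.0 -163.0 15.8
side 642 289 -363.0 -103.0 18.9
side 646 141 -362.0 -103.0 23.7
side 650 125 -362.0 -103.0 23.8
side 654 55 -361.0 -103.0 22.8
side 658 10 -337.0 -132.0 18.8
side 662 11 -338.0 -129.0 17.7
side 666 14 -338.0 -129.0 18.1
side 670 12 -337.0 -130.0 18.9
side 674 13 -338.0 -131.0 18.2
side 678 12 -336.0 -130.0 19.5
side 682 10 -336.0 -129.0 17.3
side 686 11 -337.0 -132.0 17.3
side 690 12 -336.0 -130.0 16.4
side 694 219 -381.0 -90.0 19.9
side 698 316 -383.0 -82.0 26.4
side 702 141 -382.0 -82.0 29.6
side 706 160 -383.0 -84.0 29.2
side 710 147 -382.0 -81.0 29.3
side 714 147 -383.0 -83.0 29.4
side 718 37 -382.0 -96.0 28.0
rail (array([ 707.8, -130.1]), array([ 77.7, 301.4]), np.float32(98.32)) 787
```

```bash
python3 -m pendant '[[[0,0,-0.134,0,0,0,60],[0,0,0,-0.045,-0.020,0.0,60],[0,0,0,-0.045,-0.020,0.015,60],[0,0,0,-0.045,-0.020,0.015,60],[0,0,0,-0.045,-0.020,0.015,60],[0,0,0,-0.045,-0.020,0.015,60],[0,0,0,-0.045,-0.020,0.02,60],[0,0,0,-0.022,-0.012,0.02,60]]]' 40; python3 -m pendant '[[[0,0,0,0,0,0,60],[0,0,0,0,0,0,60],[0,0,0,0,0,0,60]]]'; python3 go.py 491.7 370 38 74.6
python3 - <<'E'
from m import *
a=np.radians(98.4); Y=np.array([np.cos(a),np.sin(a)]); X=np.array([Y[1],-Y[0]])
for n in('top','side'):
    W,p,ok=pts(n); z=W[...,2]
    q=W[ok&(z>8)&(z<60)&(W[...,0]>400)&(W[...,0]<660)&(W[...,1]>-420)&(W[...,1]<150)]
    s=q[:,:2]@X; y=q[:,:2]@Y
    m=(s>480)&(s<610)&(y<-350); print(n,'hammer side',m.sum(),y[m].max() if m.any() else '', 'low s objects:')
    m=(y<0)&(y>-380)&(s<535); print(np.round(s[m].max(),1), [ (lo, s[m&(y>=lo)&(y<lo+40)].max().round() if (m&(y>=lo)&(y<lo+40)).any() else None) for lo in range(-380,0,40)])
E
```

```text
time_s: 0.9
tool_pos: [487.4, 373.4, 133.6]
ee_rot: [0.001, 0.135, 0.991, 0.0]
wrist_force: [-0.5, 0.3, -0.2]
gripper_width: 51.5
gripper_force: 0.0
time_s: 1.2
tool_pos: [484.4, 376.6, 134.8]
ee_rot: [0.0, 0.134, 0.991, 0.0]
wrist_force: [0.0, 0.4, 0.2]
gripper_width: 51.6
gripper_force: 0.0
rotvec [0.0007 0.0001 0.0006] shift after turn [-8.8 -4.4 96.8] shift now [-8.8 -4.5 96.8]
t 1.2 pos [484.4 376.6 134.8] F [0.03 0.42 0.15] M [ 0.008  0.013 -0.079] w 51.6 gf 0.0 j [ 0.66  0.44  1.74  0.    0.96 -0.64]
top hammer side 482 -386.23916813460653 low s objects:
413.3 [(-380, np.float64(351.0)), (-340, None), (-300, np.float64(413.0)), (-260, np.float64(409.0)), (-220, None), (-180, np.float64(400.0)), (-140, np.float64(408.0)), (-100, np.float64(407.0)), (-60, np.float64(405.0)), (-20, None)]
side hammer side 915 -389.71363345102145 low s objects:
417.1 [(-380, np.float64(357.0)), (-340, None), (-300, np.float64(417.0)), (-260, np.float64(413.0)), (-220, None), (-180, None), (-140, np.float64(412.0)), (-100, np.float64(411.0)), (-60, np.float64(409.0)), (-20, np.float64(405.0))]
```

```bash
python3 -m pendant '[[[0,0,0,-0.009,-0.0045,0.03,60],[0,0,0,0,0,0.03,60],[0,0,0,0,0,0.025,60],[0,0,0,0,0,0.012,60],[0,0,0,0,0,0,60],[0,0,0,0,0,0,60]]]' ; python3 go.py 491.7 370 38 74.6
python3 - <<'E'
from h import *
for n in('side',):
    p,d,c=cap(n); cv2.imwrite('pics/side1.png',cv2.cvtColor(cv2.resize(p[60:180,110:270],(640,480),interpolation=3),cv2.COLOR_RGB2BGR))
E
```

```text
time_s: 1.8
tool_pos: [492.5, 369.9, 38.3]
ee_rot: [0.0, 0.134, 0.991, 0.0]
wrist_force: [0.6, 0.6, 0.6]
gripper_width: 51.2
gripper_force: 0.0
rotvec [0.0011 0.0008 0.0009] shift after turn [ 0.8 -0.1  0.3] shift now [ 0.8 -0.1  0.3]
t 1.8 pos [492.5 369.9  38.3] F [0.65 0.58 0.64] M [0.032 0.021 0.031] w 51.2 gf 0.0 j [ 0.64  0.57  1.78  0.    0.78 -0.66]
```

View pics/side1.png

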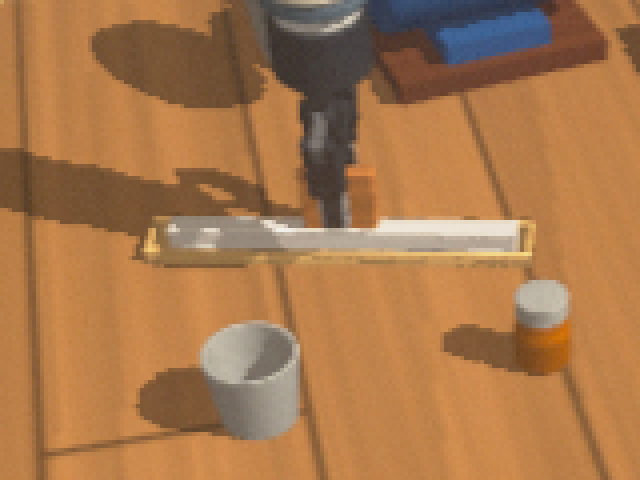

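The near finger stands before the grip, which spans columns 305–378, and is roughly centred on it. I close now, then lift.

```bash
python3 -m pendant '[[[0,0,0,0,0,0,0],[0,0,0,0,0,0,0],[0,0,0,0,0,0,0],[0,0,0,0,0,0,0],[0,0,0,0,0,0,0],[0,0,0,0,0,0,0],[0,0,0,0,0,0,0],[0,0,0,0,0,0,0]]]' 80; python3 go.py 491.7 370 38 74.6; python3 -m pendant '[[[0,0,0,0,0,-0.01,0],[0,0,0,0,0,-0.03,0],[0,0,0,0,0,-0.04,0],[0,0,0,0,0,-0.04,0],[0,0,0,0,0,-0.04,0],[0,0,0,0,0,0,0],[0,0,0,0,0,0,0]]]';python3 go.py 547.1 -139.7 200 8.4
python3 - <<'E'
from m import *
for n in('top','side'):
    cap(n)
    W,p,ok=pts(n); z=W[...,2]
    q=W[ok&(W[...,0]>300)&(W[...,0]<680)&(W[...,1]>270)&(W[...,1]<500)]
    for lo,hi in((7,16),(173,188)):
        k=q[(q[:,2]>lo)&(q[:,2]<hi)]; print(n,lo,len(k),rect(k[:,:2]) if len(k)>5 else '')
E
```

```text
time_s: 2.65
tool_pos: [492.8, 369.3, 38.0]
ee_rot: [0.0, 0.134, 0.991, 0.0]
wrist_force: [-0.1, 1.1, 6.2]
gripper_width: 13.1
gripper_force: 80.1
rotvec [0.0011 0.0008 0.0001] shift after turn [ 1.3  0.3 -0. ] shift now [ 1.3  0.3 -0. ]
t 2.65 pos [492.8 369.3  38. ] F [-0.05  1.08  6.15] M [0.125 0.169 0.128] w 13.1 gf 80.1 j [ 0.64  0.57  1.78  0.    0.78 -0.66]
time_s: 3.35
tool_pos: [492.3, 368.7, 197.9]
ee_rot: [0.0, 0.134, 0.991, 0.0]
wrist_force: [-0.8, -0.4, -3.9]
gripper_width: 12.8
gripper_force: 78.8
rotvec [1.0000e-03 2.0000e-04 1.1553e+00] shift after turn [-511.   -20.    -2.1] shift now [-187.9 -475.6   -2.4]
t 3.35 pos [492.3 368.7 197.9] F [-0.81 -0.44 -3.87] M [ 0.    -0.015 -0.048] w 12.8 gf 78.8 j [ 0.64  0.37  1.69 -0.    1.08 -0.66]
top 7 423 (array([505. , 373.4]), array([130. , 344.5]), np.float32(0.84))
top 173 647 (array([498.8, 366.7]), array([ 22.6, 258.4]), np.float32(164.43))
side 7 364 (array([494.1, 381.5]), array([ 82. , 309.4]), np.float32(164.71))
side 173 504 (array([492.2, 365.8]), array([ 28.5, 279.7]), np.float32(164.62))
```

```bash
python3 -m pendant '[[[0,0,0.145,0,0,0,0],[0,0,0.145,0,0,0,0],[0,0,0.145,0,0,0,0],[0,0,0.145,0,0,0,0],[0,0,0.145,0,0,0,0],[0,0,0.145,0,0,0,0],[0,0,0.145,0,0,0,0],[0,0,0.14,0,0,0,0]]]'>/dev/null; python3 -m pendant '[[[0,0,0,-0.02,0,0,0],[0,0,0,-0.04,0,0,0],[0,0,0,-0.04,0,0,0],[0,0,0,-0.04,-0.02,0,0],[0,0,0,-0.04,0,0,0],[0,0,0,-0.04,0,0,0],[0,0,0,-0.04,0,0,0],[0,0,0,-0.04,0,0,0]]]'>/dev/null; python3 -m pendant '[[[0,0,0,-0.04,0,0,0],[0,0,0,-0.04,0,0,0],[0,0,0,-0.04,0,0,0],[0,0,0,-0.04,0,0,0],[0,0,0,-0.03,0,0,0],[0,0,0,-0.02,0,0,0],[0,0,0,0,0,0,0],[0,0,0,0,0,0,0]]]'; python3 go.py 547.1 -139.7 37 8.4
```

```text
time_s: 5.85
tool_pos: [545.8, -138.9, 195.8]
ee_rot: [-0.001, 0.653, 0.757, -0.001]
wrist_force: [0.5, 0.1, -3.5]
gripper_width: 13.1
gripper_force: 79.2
rotvec [-0.0026 -0.0013  0.0005] shift after turn [ -1.    1.2 158.8] shift now [ -1.2   1.6 158.8]
t 5.85 pos [ 545.8 -138.9  195.8] F [ 0.51  0.06 -3.53] M [-0.008 -0.007 -0.009] w 13.1 gf 79.2 j [-0.25  0.3   1.8   0.    1.05 -0.4 ]
```

```bash
python3 -m pendant '[[[0,0,0,0,-0.008,0.03,0],[0,0,0,0,0,0.04,0],[0,0,0,0,0,0.04,0],[0,0,0,0,0,0.03,0],[0,0,0,0,0,0.019,0],[0,0,0,0,0,0,0],[0,0,0,0,0,0,0],[0,0,0,0,0,0,0]]]'; python3 go.py 547.1 -139.7 36.5 8.4
python3 - <<'E'
from m import *
a=np.radians(98.4); Y=np.array([np.cos(a),np.sin(a)]); X=np.array([Y[1],-Y[0]])
for n in('top','side'):
    p,d,c=cap(n); W,p,ok=pts(n); z=W[...,2]; s=W[...,:2]@X; y=W[...,:2]@Y
    if n=='top': cv2.imwrite('pics/top2.png',cv2.cvtColor(cv2.resize(np.uint8(p[130:250,210:370]),(640,480),interpolation=3),cv2.COLOR_RGB2BGR))
    for nm,lo,hi,zl in(('edge',490,538,13),('bar',612,636,18)):
        k=ok&(s>lo)&(s<hi)&(y>-375)&(y<-60)&(z>zl)&(z<28); q=W[k][:,:2]
        # front-edge fit: per 20mm bins max/min s
        b=[(y0+10,np.percentile(s[k&(y>=y0)&(y<y0+20)],92 if nm=='edge' else 8)) for y0 in range(-360,-80,20) if (k&(y>=y0)&(y<y0+20)).sum()>8]
        b=np.array(b); f=np.polyfit(b[:,0],b[:,1],1); print(n,nm,rect(q),'y range',y[k].min().round(1),y[k].max().round(1),'fit slope',f[0].round(4),'face s at -230',np.polyval(f,-230).round(1))
E
```

```text
time_s: 6.65
tool_pos: [539.8, -139.5, 39.2]
ee_rot: [0.001, 0.653, 0.757, 0.0]
wrist_force: [-0.5, -0.2, -3.3]
gripper_width: 13.2
gripper_force: 79.2
rotvec [0.0011 0.0005 0.0012] shift after turn [-1.3  7.1  2.7] shift now [-1.3  7.1  2.7]
t 6.65 pos [ 539.8 -139.5   39.2] F [-0.53 -0.19 -3.26] M [-0.008 -0.076 -0.011] w 13.2 gf 79.2 j [-0.26  0.5   1.92  0.    0.72 -0.4 ]
top edge (array([ 537.4, -137.5]), array([ 20. , 279.7]), np.float32(98.51)) y range -354.4 -74.7 fit slope 0.0073 face s at -230 518.3
top bar (array([ 652.8, -134.7]), array([ 13. , 268.2]), np.float32(98.19)) y range -362.8 -94.5 fit slope -0.0 face s at -230 621.3
side edge (array([ 541.3, -140.8]), array([ 21. , 281.6]), np.float32(98.83)) y range -359.2 -77.6 fit slope -0.0546 face s at -230 518.0
side bar (array([ 655.9, -137.4]), array([ 12.2, 272.2]), np.float32(98.41)) y range -367.8 -95.7 fit slope -0.0009 face s at -230 624.6
```

View pics/top2.png

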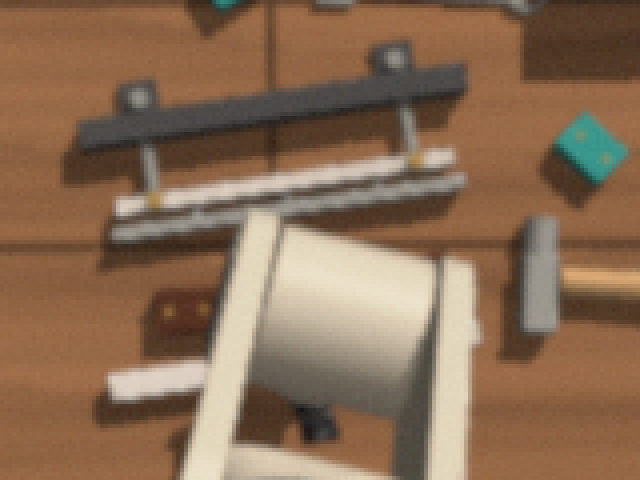

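The view shows the straightedge lying parallel before the row (its left end at (150,380)), with the hammer head at (540,275) clear to the right. I lower it slightly and advance slowly.

```bash
python3 -m pendant '[[[0,0,0.005,0,0,0.0025,0],[0,0,0,0,0.005,0,0],[0,0,0,0,0.006,0,0],[0,0,0,0,0.006,0,0],[0,0,0,0,0.006,0,0],[0,0,0,0,0.006,0,0],[0,0,0,0,0.006,0,0],[0,0,0,0,0.006,0,0]]]'; python3 -m pendant '[[[0,0,0,0,0.004,0,0],[0,0,0,0,0.003,0,0],[0,0,0,0,0.003,0,0],[0,0,0,0,0.003,0,0],[0,0,0,0,0,0,0],[0,0,0,0,0,0,0]]]'; python3 go.py 603 -131 36.5 8.4
python3 - <<'E'
from m import *
a=np.radians(98.4); Y=np.array([np.cos(a),np.sin(a)]); X=np.array([Y[1],-Y[0]])
p,d,c=cap('side'); cv2.imwrite('pics/side3.png',cv2.cvtColor(cv2.resize(np.uint8(p[170:290,220:380]),(640,480),interpolation=3),cv2.COLOR_RGB2BGR))
E
```

```text
time_s: 7.55
tool_pos: [580.3, -133.8, 35.6]
ee_rot: [-0.0, 0.655, 0.756, -0.0]
wrist_force: [-0.3, -5.1, -1.5]
gripper_width: 13.1
gripper_force: 81.6
time_s: 8.15
tool_pos: [593.0, -132.1, 35.8]
ee_rot: [0.0, 0.655, 0.756, 0.0]
wrist_force: [0.3, -3.6, -3.1]
gripper_width: 13.2
gripper_force: 81.6
rotvec [ 0.0005  0.0002 -0.0045] shift after turn [-0.3 10.1 -0.7] shift now [-0.3 10.1 -0.7]
t 8.15 pos [ 593.  -132.1   35.8] F [ 0.29 -3.56 -3.12] M [-0.421 -0.08   0.104] w 13.2 gf 81.6 j [-0.22  0.57  1.8  -0.    0.77 -0.36]
```

View pics/side3.png

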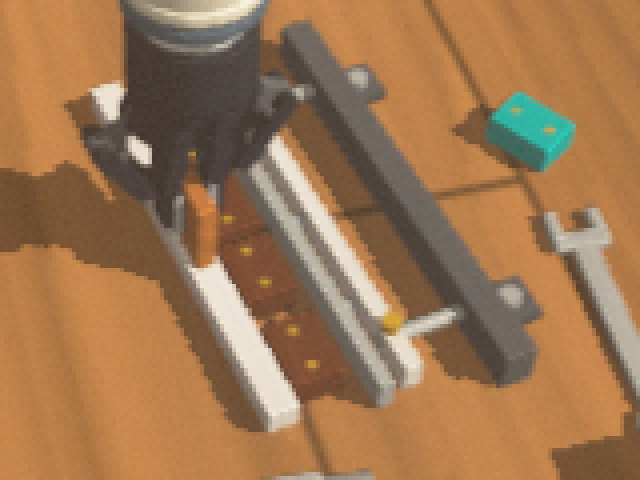

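The picture shows the edge squarely behind the row (nearest blank at (310,350)) with a small gap left to the bar at (380,390). The sideways force reading is odd, so I re-check it at rest.

```bash
for i in 1 2 3; do python3 -m pendant '[[[0,0,0,0,0,0,0]]]' | grep -E "force|pos"; done; python3 go.py 603 -131 36.5 8.4
```

```text
tool_pos: [592.8, -132.1, 35.8]
wrist_force: [-0.5, 5.2, -3.9]
gripper_force: 81.3
tool_pos: [592.8, -132.1, 35.7]
wrist_force: [-0.3, -0.5, -2.8]
gripper_force: 81.6
tool_pos: [592.7, -132.1, 35.7]
wrist_force: [-0.1, -4.2, -2.6]
gripper_force: 81.6
rotvec [ 0.0001  0.     -0.0047] shift after turn [-0.4 10.3 -0.8] shift now [-0.4 10.3 -0.8]
t 8.5 pos [ 592.7 -132.1   35.7] F [-0.09 -4.17 -2.57] M [-2.222 -0.344 -0.132] w 13.1 gf 81.6 j [-0.22  0.57  1.8   0.    0.77 -0.36]
```

```bash
r(){ grep -E "force: \[|pos"|tr '\n' ' ';echo; }; python3 -m pendant '[[[0,0,0,0,0.002,0,0],[0,0,0,0,0.002,0,0],[0,0,0,0,0.002,0,0],[0,0,0,0,0,0,0]]]'|r; python3 -m pendant '[[[0,0,0,0,0.001,0,0],[0,0,0,0,0,0,0]]]'|r; python3 -m pendant '[[[0,0,0,0,0.001,0,0],[0,0,0,0,0,0,0]]]'|r; python3 -m pendant '[[[0,0,0,0,0.001,0,0],[0,0,0,0,0,0,0]]]'|r; python3 go.py 603 -131 36.5 8.4
```

```text
tool_pos: [599.1, -131.2, 35.7] wrist_force: [-0.4, 2.1, -4.2] 
tool_pos: [599.8, -131.1, 35.7] wrist_force: [0.5, -4.8, -2.9] 
tool_pos: [600.8, -130.9, 35.7] wrist_force: [-1.4, 5.3, -5.0] 
tool_pos: [601.8, -130.8, 35.7] wrist_force: [0.4, -4.1, -3.0] 
rotvec [ 0.0002  0.     -0.0047] shift after turn [-0.3  1.1 -0.8] shift now [-0.3  1.1 -0.8]
t 9.5 pos [ 601.8 -130.8   35.7] F [ 0.43 -4.11 -2.97] M [-2.352 -0.348 -0.078] w 13.1 gf 81.9 j [-0.22  0.58  1.78  0.    0.78 -0.36]
```

```bash
r(){ grep -E "force: \[|pos"|tr '\n' ' ';echo; }; for i in 1 2 3; do python3 -m pendant '[[[0,0,0,0,0.0007,0,0],[0,0,0,0,0,0,0]]]'|r; python3 go.py 603 -131 36.5 8.4|tail -1|cut -c10-95; done
```

```text
tool_pos: [602.5, -130.7, 35.7] wrist_force: [-0.7, 2.1, -4.4] 
 [ 602.5 -130.7   35.7] F [-0.67  2.12 -4.44] M [2.192 0.442 0.05 ] w 13.1 gf 81.8 j [
tool_pos: [603.2, -130.6, 35.7] wrist_force: [-0.1, -0.4, -3.3] 
 [ 603.2 -130.6   35.7] F [-0.09 -0.43 -3.28] M [-1.627 -0.226 -0.073] w 13.0 gf 81.8 
tool_pos: [603.9, -130.5, 35.7] wrist_force: [-0.8, -1.7, -3.4] 
s [ 603.9 -130.5   35.7] F [-0.76 -1.66 -3.4 ] M [0.764 0.24  0.118] w 13.1 gf 81.9 j
```

```bash
r(){ grep -E "force: \[|pos"|tr '\n' ' ';python3 go.py 603 -131 36.5 8.4|tail -1|grep -o 'M \[[^]]*\]'; }; python3 -m pendant '[[[0,0,0,0,0.0007,0,0],[0,0,0,0,0,0,0]]]'|r; python3 -m pendant '[[[0,0,0,0,0.0007,0,0],[0,0,0,0,0,0,0]]]'|r; python3 -m pendant '[[[0,0,0,0,0.0007,0,0],[0,0,0,0,0,0,0]]]'|r;python3 -m pendant '[[[0,0,0,0,0.0007,0,0],[0,0,0,0,0,0,0]]]'|r
```

```text
tool_pos: [604.2, -130.4, 35.6] wrist_force: [-1.3, -6.2, -2.9] M [-2.173  0.048  0.064]
tool_pos: [604.5, -130.2, 35.4] wrist_force: [-3.8, 2.8, -3.9] M [0.211 0.688 0.4  ]
tool_pos: [604.8, -130.0, 35.3] wrist_force: [-5.0, 1.4, -4.9] M [-0.834  0.887  0.369]
tool_pos: [605.2, -130.0, 35.2] wrist_force: [-5.6, 4.6, -4.4] M [1.299 1.442 0.515]
```

Contact is reached: about 5.6 N, carried on the +y half (Mz > 0). I turn slightly to share it out, watching Mz.

```bash
r(){ grep -E "force: \[|pos"|tr '\n' ' ';python3 go.py 603 -131 36.5 8.4|grep -oE 'rotvec \[[^]]*\]|M \[[^]]*\]'|tr '\n' ' ';echo; }; python3 -m pendant '[[[0,0,-0.003,0,0,0,0],[0,0,0,0,0,0,0]]]'|r; python3 -m pendant '[[[0,0,-0.003,0,0,0,0],[0,0,0,0,0,0,0]]]'|r;  python3 -m pendant '[[[0,0,-0.003,0,0,0,0],[0,0,0,0,0,0,0]]]'|r;  python3 -m pendant '[[[0,0,0,0,0,0,0],[0,0,0,0,0,0,0]]]'|r
```

```text
tool_pos: [605.2, -130.0, 35.2] wrist_force: [-4.1, -1.4, -4.1] rotvec [-0.0026 -0.0007 -0.0013] M [-1.356  0.851  0.362] 
tool_pos: [605.3, -130.0, 35.3] wrist_force: [-6.7, 2.6, -4.2] rotvec [-0.0024 -0.0007  0.0014] M [0.585 1.167 0.159] 
tool_pos: [605.3, -130.1, 35.3] wrist_force: [-6.2, -0.8, -3.2] rotvec [-0.0024 -0.0007  0.004 ] M [-1.045  0.931  0.052] 
tool_pos: [605.3, -130.1, 35.3] wrist_force: [-5.6, -5.1, -3.1] rotvec [-0.0024 -0.0006  0.0039] M [-1.787  0.96  -0.12 ]
```

```bash
r(){ grep -E "force: \[|pos"|tr '\n' ' ';python3 go.py 603 -131 36.5 8.4|grep -oE 'M \[[^]]*\]'|tr '\n' ' ';echo; }; python3 -m pendant '[[[0,0,0,0,0.001,0,0],[0,0,0,0,0,0,0]]]'|r; python3 -m pendant '[[[0,0,0,0,0.001,0,0],[0,0,0,0,0,0,0]]]'|r;  python3 -m pendant '[[[0,0,0,0,0.001,0,0],[0,0,0,0,0,0,0],[0,0,0,0,0,0,0]]]'|r;  python3 -m pendant '[[[0,0,0,0,0,0,0],[0,0,0,0,0,0,0]]]'|r
```

```text
tool_pos: [605.8, -129.9, 35.1] wrist_force: [-6.7, 0.4, -3.0] M [-0.46   1.202  0.035] 
tool_pos: [606.2, -129.8, 34.9] wrist_force: [-8.2, -4.7, -2.1] M [-1.517  1.462 -0.149] 
tool_pos: [606.6, -129.6, 34.7] wrist_force: [-9.2, -3.9, -2.8] M [-0.814  1.816 -0.166] 
tool_pos: [606.6, -129.6, 34.7] wrist_force: [-10.0, -3.3, -3.2] M [ 0.022  1.841 -0.111]
```

```bash
r(){ grep -E "force: \[|pos"|tr '\n' ' ';python3 go.py 603 -131 36.5 8.4|grep -oE 'M \[[^]]*\]'|tr '\n' ' ';echo; }; python3 -m pendant '[[[0,0,0,0,0.001,-0.0005,0],[0,0,0,0,0,0,0]]]'|r; python3 -m pendant '[[[0,0,0,0,0.001,-0.0005,0],[0,0,0,0,0,0,0]]]'|r;  python3 -m pendant '[[[0,0,0,0,0,0,0],[0,0,0,0,0,0,0],[0,0,0,0,0,0,0]]]'|r;  python3 -m pendant '[[[0,0,0,0,0,0,0],[0,0,0,0,0,0,0],[0,0,0,0,0,0,0],[0,0,0,0,0,0,0]]]'|r
```

```text
tool_pos: [607.1, -129.3, 35.1] wrist_force: [-10.9, -3.5, -3.4] M [-0.994  1.954 -0.059] 
tool_pos: [607.5, -129.3, 35.2] wrist_force: [-10.9, -2.7, -4.8] M [-0.783  2.186 -0.065] 
tool_pos: [607.4, -129.3, 35.1] wrist_force: [-11.7, -3.3, -4.5] M [-0.75   2.118 -0.146] 
tool_pos: [607.4, -129.3, 35.1] wrist_force: [-11.4, -1.4, -5.6] M [-0.309  2.232 -0.084]
```

```bash
python3 - <<'E'
from h import *
p,d,c=cap('side'); cv2.imwrite('pics/side4.png',cv2.cvtColor(cv2.resize(np.uint8(p[170:290,220:380]),(640,480),interpolation=3),cv2.COLOR_RGB2BGR))
E
```

```text
(no output)
```

View pics/side4.png

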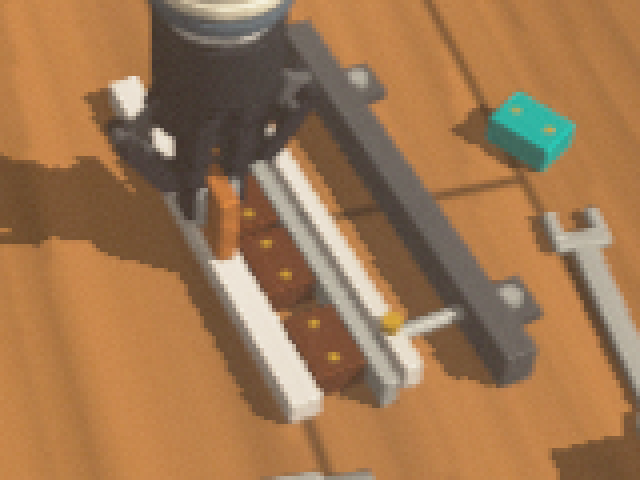

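The row is bedded at about 11.7 N with nearly zero yaw moment. The picture shows the blanks at (325,350), (280,270) and (255,215) lined up between the edge and the bar. I back off slowly and then check the row.

```bash
python3 -m pendant '[[[0,0,0,0,-0.001,0,0],[0,0,0,0,-0.001,0,0],[0,0,0,0,-0.001,0,0],[0,0,0,0,-0.001,0,0],[0,0,0,0,-0.001,0,0],[0,0,0,0,-0.001,0,0],[0,0,0,0,-0.001,0,0],[0,0,0,0,-0.001,0,0]]]'; python3 -m pendant '[[[0,0,0,0,-0.002,0,0],[0,0,0,0,-0.004,0,0],[0,0,0,0,-0.008,0,0],[0,0,0,0,-0.012,0,0],[0,0,0,0,-0.016,0,0],[0,0,0,0,-0.016,0,0],[0,0,0,0,-0.006,0,0],[0,0,0,0,0,0,0]]]'; python3 go.py 545 -139 200 8.4
cat > row.py <<'E'
from m import *
a=np.radians(98.35); Y=np.array([np.cos(a),np.sin(a)]); X=np.array([Y[1],-Y[0]])
for n in('top','side'):
    cap(n); W,p,ok=pts(n); z=W[...,2]; s=W[...,:2]@X; y=W[...,:2]@Y
    m=(ok&(z>15)&(z<28)&(p.max(-1)<150)&(p[...,0]-p[...,2]>25)&(s>565)&(s<640)&(y>-380)&(y<-80)).astype(np.uint8)
    N,l,st,_=cv2.connectedComponentsWithStats(m,connectivity=4)
    for i in range(1,N):
        k=l==i
        if st[i,4]>40: print(n,st[i,4],'s',s[k].mean().round(1),np.percentile(s[k],[3,97]).round(1),'y',y[k].mean().round(1),rect(W[k][:,:2])[1:])
E
python3 row.py
python3 - <<'E'
from m import *
a=np.radians(98.35); Y=np.array([np.cos(a),np.sin(a)]); X=np.array([Y[1],-Y[0]])
for n in('top','side'):
    W,p,ok=pts(n); z=W[...,2]; s=W[...,:2]@X; y=W[...,:2]@Y
    k=ok&(s>485)&(s<530)&(y>-380)&(y<-60)&(z>10)&(z<32)&(p.min(-1)>120)
    if k.sum()>20: print(n,k.sum(),'edge tilt along y',np.polyfit(y[k],z[k],1).round(4),rect(W[k][:,:2]))
E
```

```text
time_s: 14.55
tool_pos: [604.5, -130.7, 37.0]
ee_rot: [0.001, 0.652, 0.758, 0.001]
wrist_force: [0.7, -5.0, -2.2]
gripper_width: 13.1
gripper_force: 82.7
time_s: 15.35
tool_pos: [539.2, -140.3, 36.8]
ee_rot: [-0.0, 0.652, 0.758, -0.0]
wrist_force: [-0.0, -0.1, -3.3]
gripper_width: 12.9
gripper_force: 82.1
rotvec [-0.0006 -0.0002  0.0038] shift after turn [   0.4    6.  -163.2] shift now [   0.5    5.9 -163.2]
t 15.35 pos [ 539.2 -140.3   36.8] F [-0.05 -0.07 -3.32] M [-0.008 -0.063  0.007] w 12.9 gf 82.1 j [-0.26  0.51  1.92 -0.    0.72 -0.41]
top 164 s 603.4 [587.9 619.2] y -320.1 (array([33.7, 45.4]), np.float32(97.43))
top 90 s 610.5 [597.5 619.7] y -259.1 (array([22.3, 45.3]), np.float32(91.08))
top 169 s 603.0 [587.1 618.9] y -144.5 (array([33.8, 45.7]), np.float32(97.21))
side 67 s 611.0 [593.3 622.5] y -163.1 (array([20.6, 42. ]), np.float32(47.07))
side 426 s 606.5 [590.8 623.1] y -234.8 (array([ 35.7, 101.9]), np.float32(99.18))
side 247 s 606.6 [591.  622.8] y -325.0 (array([34.6, 48.5]), np.float32(96.83))
top 171 edge tilt along y [-8.20000e-03  1.88735e+01] (array([ 536.1, -138.5]), array([ 19.6, 279.4]), np.float32(98.15))
side 458 edge tilt along y [-1.2000e-03  2.0218e+01] (array([ 541.2, -140.8]), array([ 20.4, 282.1]), np.float32(98.69))
```

```bash
python3 -m pendant '[[[0,0,0,0,0,-0.015,0],[0,0,0,0,0,-0.04,0],[0,0,0,0,0,-0.04,0],[0,0,0,0,0,-0.04,0],[0,0,0,0,0,-0.028,0],[0,0,0,0.02,0,0,0],[0,0,0,0.04,0,0,0],[0,0,0,0.04,0,0,0]]]'; python3 -m pendant '[[[0,0,0,0.04,0,0,0],[0,0,0,0.04,0,0,0],[0,0,0,0.04,0,0,0],[0,0,0,0.04,0,0,0],[0,0,0,0.04,0,0,0],[0,0,0,0.03,0,0,0],[0,0,0,0.02,0,0,0],[0,0,0,0,0,0,0]]]';  python3 row.py; python3 go.py 492.8 369.3 200 74.6
```

```text
time_s: 16.25
tool_pos: [525.7, -40.5, 201.3]
ee_rot: [0.001, 0.652, 0.758, 0.001]
wrist_force: [0.3, -0.0, -4.9]
gripper_width: 12.8
gripper_force: 82.0
time_s: 17.05
tool_pos: [487.6, 208.6, 200.9]
ee_rot: [0.0, 0.651, 0.759, 0.001]
wrist_force: [0.8, -1.3, -4.6]
gripper_width: 13.2
gripper_force: 82.0
top 166 s 603.4 [587.4 619.6] y -319.6 (array([34.3, 46.4]), np.float32(99.47))
top 169 s 603.2 [587.3 619. ] y -254.8 (array([33.6, 45.8]), np.float32(97.98))
top 167 s 602.9 [587.6 618.3] y -202.3 (array([34.1, 45.9]), np.float32(98.63))
top 169 s 602.9 [586.9 618.8] y -144.5 (array([33.9, 45.9]), np.float32(98.32))
side 183 s 606.7 [590.9 622.3] y -149.7 (array([34.9, 48.3]), np.float32(97.98))
side 427 s 606.6 [590.7 623.5] y -235.0 (array([ 35.4, 101.4]), np.float32(97.93))
side 244 s 606.7 [591.5 623.4] y -324.7 (array([33.5, 48.1]), np.float32(97.11))
rotvec [ 6.0000e-04  5.0000e-04 -1.1495e+00] shift after turn [ 38.5 158.5   0.5] shift now [160.4  29.7   0.5]
t 17.15 pos [487.8 206.2 200.5] F [ 0.29  0.35 -3.41] M [-0.025  0.023 -0.062] w 12.8 gf 82.0 j [ 0.4   0.24  1.87 -0.    1.03  0.24]
```

The row is straight: s agrees within 0.5 mm, and the yaws are within about 1°. I carry the straightedge back.

```bash
python3 -m pendant '[[[0,0,-0.14,0,0,0,0],[0,0,-0.145,0,0,0,0],[0,0,-0.145,0,0,0,0],[0,0,-0.145,0,0,0,0],[0,0,-0.145,0,0,0,0],[0,0,-0.145,0,0,0,0],[0,0,-0.145,0,0,0,0],[0,0,-0.14,0,0,0,0]]]'; python3 -m pendant '[[[0,0,0,0,0.02,0,0],[0,0,0,0.01,0.035,0,0],[0,0,0,0.01,0.035,0,0],[0,0,0,0.01,0.035,0,0],[0,0,0,0.008,0.025,0,0],[0,0,0,0,0.008,0,0],[0,0,0,0,0,0,0],[0,0,0,0,0,0,0]]]';  python3 go.py 492.8 369.3 60 74.6
```

```text
time_s: 17.95
tool_pos: [488.0, 204.7, 200.2]
ee_rot: [0.0, 0.132, 0.991, -0.0]
wrist_force: [0.7, -0.2, -4.5]
gripper_width: 13.0
gripper_force: 82.1
time_s: 18.75
tool_pos: [493.2, 367.3, 199.6]
ee_rot: [-0.0, 0.135, 0.991, -0.0]
wrist_force: [0.1, -0.3, -4.4]
gripper_width: 13.3
gripper_force: 82.0
rotvec [-0.0009 -0.0002 -0.0021] shift after turn [  0.9   1.8 139.6] shift now [  0.9   2.  139.6]
t 18.75 pos [493.2 367.3 199.6] F [ 0.15 -0.27 -4.38] M [ 0.036 -0.015  0.004] w 13.3 gf 82.0 j [ 0.64  0.37  1.69 -0.    1.09 -0.66]
```

```bash
python3 -m pendant '[[[0,0,-0.002,0.001,0.002,0.03,0],[0,0,0,0,0,0.04,0],[0,0,0,0,0,0.04,0],[0,0,0,0,0,0.03,0],[0,0,0,0,0,0,0],[0,0,0,0,0,0,0]]]';  python3 go.py 492.8 369.3 38.5 74.6
python3 - <<'E'
from m import *
for n in('top','side'):
    cap(n); W,p,ok=pts(n); z=W[...,2]
    q=W[ok&(W[...,0]>320)&(W[...,0]<660)&(W[...,1]>300)&(W[...,1]<440)&(p.min(-1)>110)]
    k=q[(q[:,2]>34)&(q[:,2]<58)]; print(n,len(k),rect(k[:,:2]) if len(k)>5 else '')
E
```

```text
time_s: 19.35
tool_pos: [493.1, 369.6, 60.2]
ee_rot: [-0.0, 0.134, 0.991, -0.0]
wrist_force: [-0.4, 0.4, -3.1]
gripper_width: 12.8
gripper_force: 81.8
rotvec [-0.0006 -0.0003 -0.0004] shift after turn [ 0.2 -0.3 21.7] shift now [ 0.2 -0.3 21.7]
t 19.35 pos [493.1 369.6  60.2] F [-0.39  0.36 -3.05] M [ 0.044 -0.052  0.009] w 12.8 gf 81.8 j [ 0.64  0.54  1.77 -0.    0.83 -0.66]
top 406 (array([496.7, 368.6]), array([ 23. , 264.2]), np.float32(164.25))
side 494 (array([493.8, 366.3]), array([ 25.4, 280.1]), np.float32(164.36))
```

```bash
r(){ grep -E "force: \[|pos"|tr '\n' ' ';echo; }; python3 -m pendant '[[[0,0,0,0,0,0.008,0],[0,0,0,0,0,0.006,0],[0,0,0,0,0,0.003,0],[0,0,0,0,0,0.002,0],[0,0,0,0,0,0,0]]]'|r; python3 -m pendant '[[[0,0,0,0,0,0.001,0],[0,0,0,0,0,0,0]]]'|r; python3 -m pendant '[[[0,0,0,0,0,0.001,0],[0,0,0,0,0,0,0]]]'|r; python3 -m pendant '[[[0,0,0,0,0,0.0005,0],[0,0,0,0,0,0,0]]]'|r; python3 - <<'E'
from h import *
p,d,c=cap('side'); cv2.imwrite('pics/side5.png',cv2.cvtColor(cv2.resize(p[80:150,120:260],(700,350),interpolation=3),cv2.COLOR_RGB2BGR))
E
```

```text
tool_pos: [492.5, 370.4, 40.4] wrist_force: [-0.2, -0.2, -3.8] 
tool_pos: [492.7, 370.5, 39.7] wrist_force: [0.4, -0.6, -3.2] 
tool_pos: [492.7, 370.5, 38.7] wrist_force: [0.2, 0.1, -2.3] 
tool_pos: [492.8, 370.5, 38.2] wrist_force: [0.3, -0.0, -2.7]
```

View pics/side5.png

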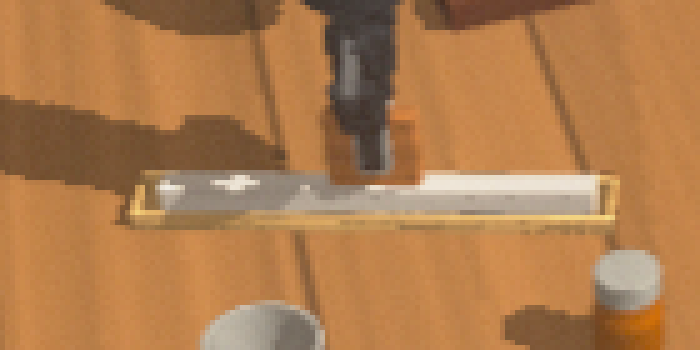

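The edge sits within the tray walls, from (135,195) to (615,195). I lower to contact.

```bash
r(){ grep -E "force: \[|pos"|tr '\n' ' ';echo; }; python3 -m pendant '[[[0,0,0,0,0,0.0005,0],[0,0,0,0,0,0,0]]]'|r; python3 -m pendant '[[[0,0,0,0,0,0.0005,0],[0,0,0,0,0,0,0]]]'|r; python3 -m pendant '[[[0,0,0,0,0,0.0005,0],[0,0,0,0,0,0,0]]]'|r
```

```text
tool_pos: [492.9, 370.5, 37.9] wrist_force: [0.7, -0.2, -1.0] 
tool_pos: [493.1, 370.6, 37.5] wrist_force: [1.9, -1.3, 1.6] 
tool_pos: [493.2, 370.6, 37.3] wrist_force: [2.2, -2.5, 6.0]
```

```bash
python3 -m pendant '[[[0,0,0,0,0,-0.0005,20],[0,0,0,0,0,0,30],[0,0,0,0,0,0,45],[0,0,0,0,0,0,60],[0,0,0,0,0,0,60],[0,0,0,0,0,0,60],[0,0,0,0,0,0,60]]]'; python3 -m pendant '[[[0,0,0,0,0,-0.01,60],[0,0,0,0,0,-0.03,60],[0,0,0,0,0,-0.04,60],[0,0,0,0,0,-0.04,60],[0,0,0,0,0,-0.04,60],[0,0,0,0.04,0.03,-0.04,60],[0,0,0,0.04,0.03,0,60],[0,0,0,0,0,0,60]]]'; python3 row.py
python3 - <<'E'
from m import *
for n in('top','side'):
    W,p,ok=pts(n); z=W[...,2]
    q=W[ok&(W[...,0]>320)&(W[...,0]<660)&(W[...,1]>300)&(W[...,1]<440)]
    for lo,hi in((8,14.5),(18,26),(60,85)):
        k=q[(q[:,2]>lo)&(q[:,2]<hi)]; print(n,lo,len(k),rect(k[:,:2]) if len(k)>5 else '',k.mean(0).round(1))
    if n=='top': cv2.imwrite('pics/top6.png',cv2.cvtColor(cv2.resize(np.uint8(p[110:310,70:370]),(780,520),interpolation=3),cv2.COLOR_RGB2BGR))
E
```

```text
time_s: 21.9
tool_pos: [492.7, 370.4, 37.2]
ee_rot: [-0.0, 0.133, 0.991, -0.0]
wrist_force: [0.4, -0.5, 0.1]
gripper_width: 51.1
gripper_force: 0.0
time_s: 22.7
tool_pos: [435.6, 444.9, 230.8]
ee_rot: [0.0, 0.132, 0.991, 0.002]
wrist_force: [0.0, 0.2, 0.6]
gripper_width: 51.2
gripper_force: 0.0
top 168 s 603.3 [587.4 619.4] y -319.3 (array([33.4, 46.1]), np.float32(99.2))
top 167 s 603.3 [586.8 619. ] y -254.4 (array([34.2, 46.2]), np.float32(98.23))
top 170 s 603.0 [586.9 619. ] y -202.5 (array([34.1, 45.7]), np.float32(98.58))
top 167 s 603.2 [587.4 619.5] y -144.3 (array([33.7, 45.8]), np.float32(97.37))
side 183 s 606.1 [590.8 622.7] y -149.9 (array([33.8, 49.1]), np.float32(99.59))
side 425 s 606.6 [590.9 623. ] y -234.8 (array([ 34.9, 102.1]), np.float32(98.09))
side 244 s 606.6 [591.1 622.9] y -325.0 (array([34.3, 48.1]), np.float32(100.29))
top 8 344 (array([484.9, 367.1]), array([ 61.6, 309.5]), np.float32(164.8)) [481.8 370.8  10.9]
top 18 469 (array([487.8, 365.7]), array([ 32.7, 279. ]), np.float32(164.5)) [485.  371.2  21.2]
top 60 129 (array([489.3, 370.6]), array([16.2, 59. ]), np.float32(167.41)) [488.3 369.5  72.5]
side 8 306 (array([490.5, 368.4]), array([ 54. , 309.3]), np.float32(164.49)) [489.6 357.   11. ]
side 18 358 (array([493.9, 367.4]), array([ 29.1, 278.9]), np.float32(163.76)) [493.4 366.4  21.3]
side 60 128 (array([493.7, 366.3]), array([19.4, 58.4]), np.float32(161.6)) [493.3 365.4  70.4]
```

View pics/top6.png

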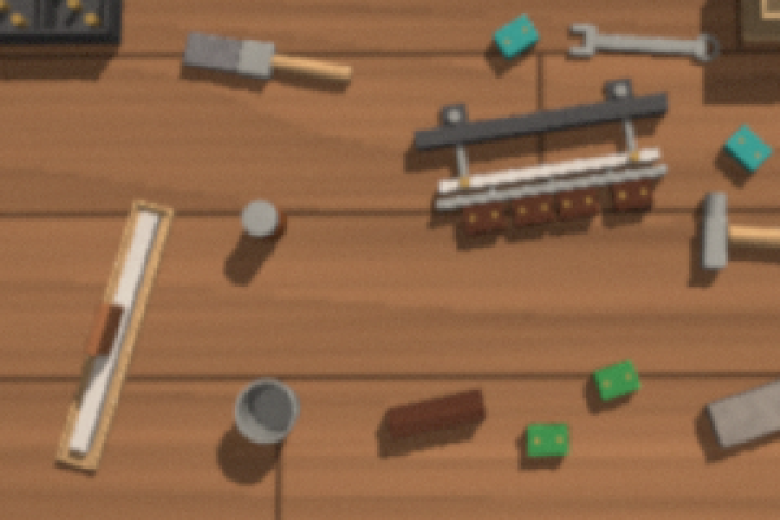

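The row lies straight against the bar (blanks from (485,215) to (633,193)). The edge lies in the tray at (115,335), at the same height as at the start, and the bystanders are where they were. I hand it in.

```bash
python3 -c "
from station import arm
print(arm.finish_job())"
```

```text
the job is handed in; nothing more can be done
None
```

I handed the job in after about 23 s of robot time: the four blanks are lined up against the sprung bar to about 0.5 mm, bedded with a measured push of about 11.7 N, and the straightedge is back upright in its tray with the bystanders where they were; no verdict came back.

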